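# Fold out the prop leg of a circuit-board cradle and lower its flap

## Robot

A 6-joint arm with a two-finger parallel gripper is mounted at the origin on the work surface. World frame = base frame: x ahead of the robot, y to its left, z up, the work surface at z = 0. Lengths are in mm, angles in rad, forces in N, time in s.
With the tool pointing down it reaches from about 275 to 750 mm from the base axis. Payload 10.2 kg.
Tool frame: the origin (TCP) lies between the finger pads; the fingertips stand 17 mm ahead of it and the grasp point (between the pads) lies 2 mm behind it (tips_ahead is the distance from the TCP to the fingertips, in mm); z points along the fingers, y is the line along which they close (so a half turn about z gives the same grasp; the last joint's range is limited). The gripper opens to 85 mm and grips with 20 to 120 N. Pads are 22 mm wide; open, the fingers measure 114 mm over their backs; the gripper's body (76 mm by 85 mm) begins 54 mm behind the grasp point. The pads swing forward as they close: fully open they stand 13 mm farther back than shut.
Start: joints at [-1.56, 0.313, 1.498, -0, 1.331, -0.223], TCP at [121.616, -510.726, 248.294] pointing down, gripper open.
Joint ranges: [-2.94, 2.94], [-0.97, 2.17], [0.19, 2.56], [-1.23, 4.37], [0.02, 3.11], [-2.88, 2.88]. Speed limits (rad/s): [2.39, 2.39, 3.01, 3.14, 3.14, 3.14].

## Interface

Orientations are given as a unit quaternion [w, x, y, z].
In Python, from rig import sense, capture, finish_job, boxes_of, tips_ahead gives the robot as it stands.
- The arm moves only by the tool drive_tool, never from a script. Its argument "commands" is text: rows parted by semicolons, each of 7 numbers parted by spaces: the shift along the world's x, y, z in units of 0.1 m (1.0 is 0.1 m), then the turn, a rotation vector about the world's x, y, z in units of pi/4 rad (1.0 is pi/4 rad), then the opening in per cent of the stroke, from 0 (shut) to 100 (fully open). A call has 1 to 20 rows; each row shifts and turns the commanded pose from where the row before left it; what a row does not reach is not made up. A row lasts 1/12 s, in which the tool goes at most 41.7 mm and 7.16 degrees, less where a joint would pass 70% of its speed; a pose out of reach is approached as far as the arm can. A call with a number of a shift or a turn outside -1 to 1 is refused whole. A call with a gripper value outside its range is refused whole. The fingers move at their own pace and stop on an object; "force" is the grip in N (left out, the last holds). Time passes only in rows, so rows that do not move let the fingers close. It gives the time, the measured TCP pose, the force, the opening and the grip force at its end, in the units of the state.
- sense(): the state, without advancing time (a new reading comes with each control period).
- capture(name): name is "scene" or "top" or "wrist"; returns a dict with "pixels" (384x512x3 uint8, blue, green, red), "fov_y" (degrees; the focal length in pixels is half the picture's height over the tangent of half this angle, whatever the lens; pixels are square), "cx", "cy" (the principal point, pixels), "position" and "attitude" of the camera in the world; the wrist camera has in their place "tool_from_camera" (4x4, takes a point from camera to tool coordinates, whose origin is the TCP and whose axes are the flange's). Camera axes: x right, y down, z forward; pixel columns grow to the right and rows downward; lengths in mm; the calibration is good to about 2 mm. A picture is of the moment at which its call begins: read the wrist's pose just before it. There is no depth.
- finish_job(): hands the job in; it is judged then, once.
Trained networks look in a picture, given as the dict that the camera call returned (one of the last four; its "shot" number tells which), for a name from the list of things; names that differ only in an ending like _2 or _b are one class to them, and where a whole thing is asked for, a point or a joint stands for the part that bears it (a point fixed in the world has none). Each returns a list of dicts, best first, with "confidence" (0 to 1); they miss things now and then, are a little off and sometimes report something else, mostly with a low value. They report only what shows in the picture. A call takes as long as a camera call.
- boxes_of(picture, name): "position" ([column, row] in pixels, amid what is visible of it).
The state is a dict: "time_s": time; "joints": joint angles; "dq": joint speeds; "tau": joint torques, N m; "eef_pos": TCP position; "ee_rot": TCP orientation; "force": force on the tool from outside, world axes, zero at the start; "wrist_torque": the same for the moment, N m; "grip_width": opening from 0.0 (shut) to 1.0 (fully open); "grip_force": force on a finger pad.
Only numpy, scipy, OpenCV 4.12 (cv2) and the standard library are available. Lean on these libraries where they do the work, as an engineer would, in place of code of your own. Each camera call takes 0.05 s, during which the arm holds its last target. There are 200 camera calls.

## Task

Get the circuit-board cradle ready for work: push its folding blue prop leg outwards until it comes firmly up against the rubber buffer of its stop, gently enough not to strain the stop, and leave it there. Then fold the aluminium flap down and press it lightly home so that it lies level on the leg. Do not force anything, and leave the circuit board, the spool and the parts tray where they are.

Things in the scene. Friction and masses are not known exactly. Their poses are not given: they have to be found in the camera images.
- cradle: Aluminium board cradle fixed to the bench: base plate 100 x 300 x 12 mm, posts 26 x 22 mm at y = +-137 mm and a cross rail between them at x = +6 to +26 mm, 142 mm high. Origin: on the bench straight below the middle of the flap's hinge line; -x is its front (roughly towards the robot), where the leg swings out; y runs along the hinge line, z up.
- leg: Blue prop leg, an upright gate on a vertical pin at x -20, y +30 mm of the cradle. Origin: pin axis at bench height. It runs along its own -y to 180 mm from the pin, 12 mm thick. Folded, it points along the cradle's -y; it starts 0.5 to 0.85 rad out and swings out clockwise seen from above (yaw falls) to the cradle's front. Stiff: stays where left; 2 N at its end moves it.
- leg_end (a point): Where to push the leg: on its yellow end, 162 mm from the pin, mid-height (z = 124 mm) of the top bar (z 112 to 136 mm), on the face on its own +x side, towards the cradle; push towards its -x. Beneath are an open gap, a lower bar (z 38 to 52 mm) and, 162 to 180 mm from the pin, an end post down to the bench.
- stop: Stop: dark arm round the leg's pin, clamped at an angle that varies, with a red post whose black rubber buffer the leg runs into. Origin: pin axis at bench height. With the buffer screwed fully in, the leg stops pointing along this body's -x; it is screwed out by an unmeasured amount, so the leg meets it 0 to 0.18 rad before that. Feel for it.
- buffer_height (a point): Centre of the red post (24 x 16 mm, 85 mm high), 75 mm from the pin, at the buffer's height. The buffer is firm and feels 2.2 times the push on the leg's end (pin friction takes the first 2 N). Push the leg's end on to it with 5 to 8 N for a moment; over 15 N strains the stop.
- flap (a joint): Angle of the flap, rad: 0 straight up, growing as it folds down to the cradle's front; 1.571 = level, lying on the leg. Starts leaning back, -0.25 to -0.08. Stiff: stays where it is put; about 3 N at the free edge moves it. Press it home with 4 to 10 N on the free-edge rail; without the leg it would sink past level.
- flap_hinge (a point): Middle of the flap's hinge line (along the cradle's y), 140 mm above the bench. The flap is an aluminium frame 250 mm wide and 8 mm thick, centred on the hinge line's plane, 2 to 132 mm from the hinge, with windows; its solid free-edge rail spans 100 to 132 mm from the hinge over the full width.
- flap_edge (a point): Middle of the flap's free edge, 132 mm from the hinge line, in the middle of its thickness.
- board: Loose green circuit board, 100 x 75 x 20 mm with its parts, lying on the bench to the left of the cradle. Origin: centre of its underside. Leave it alone.
- spool: Loose grey spool, 48 mm across, 40 mm high, standing beside the cradle. Origin: centre of its underside. Leave it alone.
- tray: Loose blue open parts tray, 90 x 70 x 30 mm, beside the cradle. Origin: centre of its underside. Leave it alone.

How it is judged:
By the outcome, as a careful person would: the job done as asked, in the order asked, and still so for the second after the job is handed in, with the robot touching nothing.
It also fails if it takes over 67 s, if anything falls off the work surface, if the arm or the gripper's body presses on something with over 40 N, if the wrist force passes 120 N, or if a joint passes its speed limit or range.

## Working session

There is one attempt and no reset: what is moved stays moved. The work goes in short steps, Python scripts to look and compute and a tool call to move; the robot and the scene stay as the last step left them, time stands still between calls to the robot, and variables do not carry over. Pictures are saved under pics/ and viewed, at most 10 in all, crops included, and the job is handed in when it is done.

Besides the shell and the picture viewer there is one more tool, called after ">>>" as name(argument=value, ...) on one line, values as JSON. drive_tool: Moves the arm, as the interface text tells. Shifts and turns lie within -1 to 1; 1 stands for 0.1 m of shift or pi/4 rad of turn. Its arguments: {"type":"object","properties":{"commands":{"type":"string"},"force":{"type":"number"}},"required":["commands"]}

```bash
mkdir -p pics; ls
python3 - <<'E'
from rig import *
import cv2,numpy as np
s=sense();print(s)
for n in("scene","top"):
    c=capture(n);cv2.imwrite(f"pics/{n}0.png",c["pixels"])
    print({k:v for k,v in c.items() if k!="pixels"})
    for t in("cradle","leg","leg_end","stop","buffer_height","flap_hinge","flap_edge","board","spool","tray"):
        print(n,t,[(np.round(b["position"]),round(b["confidence"],2)) for b in boxes_of(c,t)[:2]])
E
```

```text
pics
{'time_s': 0.0, 'joints': array([-1.56041264e+00,  3.13439855e-01,  1.49843628e+00,  2.11453703e-06,
        1.33100080e+00, -2.23401089e-01]), 'dq': array([-0.00122294, -0.0006022 ,  0.00106496, -0.00047246,  0.00013019,
        0.00188869]), 'tau': array([ 1.38245010e-03, -4.12267041e+01, -2.59741634e+01, -1.17248433e-04,
        4.17638061e-03, -1.11372569e-05]), 'eef_pos': array([ 121.60760944, -510.47928212,  247.74055756]), 'ee_rot': array([-6.38390651e-04,  9.93175685e-01,  1.16626098e-01,  6.92851473e-05]), 'force': array([ 0.0860307 ,  0.39886849, -0.36464694]), 'wrist_torque': array([ 0.03566262, -0.03146609, -0.00136584]), 'grip_force': 0.0, 'grip_width': 0.9951837540770171}
{'fov_y': 43.76278675750728, 'cx': 263.24372457056495, 'cy': 197.6919766001044, 'position': array([1163.66284606,  -53.37137307, 1125.83897582]), 'attitude': array([-0.19510318,  0.75235421,  0.6083281 , -0.16073213]), 'shot': 1}
scene cradle [(array([251., 228.]), 0.79), (array([271., 208.]), 0.47)]
scene leg [(array([220., 196.]), 0.95)]
scene leg_end [(array([217., 197.]), 0.81)]
scene stop [(a
[... 294 characters left out ...]
., 262.]), 0.9)]
scene tray [(array([341., 229.]), 0.59)]
{'fov_y': 52.572698347829856, 'cx': 251.424105463072, 'cy': 191.5119698021933, 'position': array([ 543.06732847,   56.25451909, 1061.83395934]), 'attitude': array([-0.02918512,  0.71476309, -0.69737932,  0.04386383]), 'shot': 2}
top cradle [(array([263., 179.]), 0.84)]
top leg [(array([268., 210.]), 0.6)]
top leg_end [(array([272., 214.]), 0.6)]
top stop [(array([235., 209.]), 0.81)]
top buffer_height [(array([234., 209.]), 0.67)]
top flap_hinge [(array([260., 180.]), 0.58)]
top flap_edge [(array([261., 162.]), 0.84)]
top board [(array([186., 235.]), 0.91)]
top spool [(array([344., 179.]), 0.74)]
top tray [(array([174., 176.]), 0.59)]
```

Run:
```python
import cv2
a=cv2.imread("pics/top0.png")[110:290,130:390];cv2.imwrite("pics/topc.png",cv2.resize(a,None,fx=3,fy=3,interpolation=2))
a=cv2.imread("pics/scene0.png")[130:310,130:390];cv2.imwrite("pics/scenec.png",cv2.resize(a,None,fx=3,fy=3,interpolation=2))
```

```text
(no output)
```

View pics/topc.png

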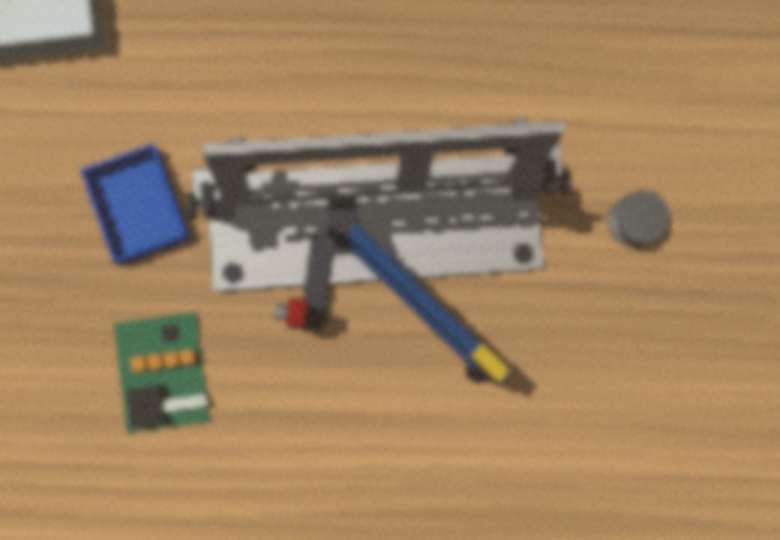

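View pics/scenec.png

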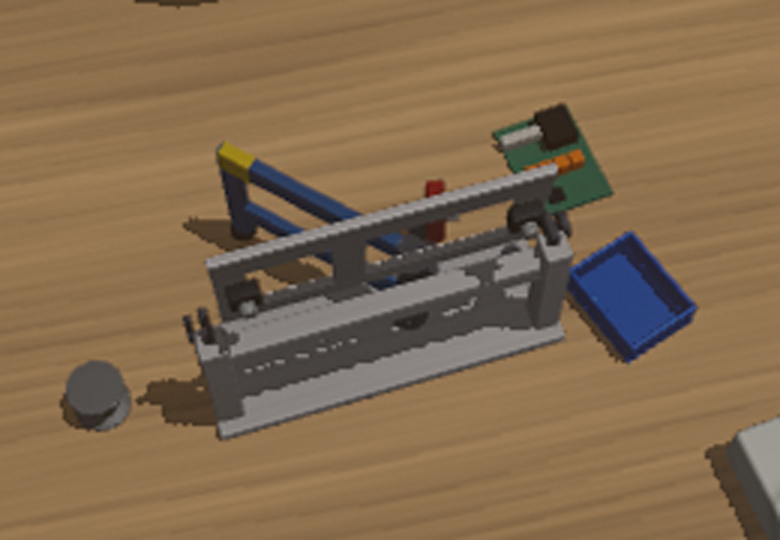

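The top crop shows the yellow leg end at about full-image (293,231), the pin near (243,185) and the red stop post at about (229,214). The flap edge runs from (199,160) to (318,152). The scene view agrees. Next I fit one joint model to both views.

```bash
cat > h.py <<'E'
import numpy as np
from scipy.spatial.transform import Rotation as R
from scipy.optimize import least_squares
cams={"scene":dict(f=192/np.tan(np.radians(43.76278675750728/2)),c=np.array([263.2437,197.692]),p=np.array([1163.66284606,-53.37137307,1125.83897582]),q=[-0.19510318,0.75235421,0.6083281,-0.16073213]),
"top":dict(f=192/np.tan(np.radians(52.572698347829856/2)),c=np.array([251.4241,191.512]),p=np.array([543.06732847,56.25451909,1061.83395934]),q=[-0.02918512,0.71476309,-0.69737932,0.04386383])}
def rot(q): return R.from_quat([q[1],q[2],q[3],q[0]])
def proj(n,P):
    k=cams[n]; v=rot(k["q"]).inv().apply(np.asarray(P)-k["p"]); return k["c"]+k["f"]*v[:2]/v[2]
def atz(n,uv,z):
    k=cams[n]; d=rot(k["q"]).apply([*((np.array(uv)-k["c"])/k["f"]),1]); return k["p"]+d*(z-k["p"][2])/d[2]
def W(t,l):
    c,s=np.cos(t[2]),np.sin(t[2]); return np.array([t[0]+c*l[0]-s*l[1],t[1]+s*l[0]+c*l[1],l[2]])
def legpt(t,lx,ly,z):
    a=t[4]; return W(t,[-20+np.cos(a)*lx-np.sin(a)*ly,30+np.sin(a)*lx+np.cos(a)*ly,z])
def flap(t,r,y,n=0): 
    a=t[3]; return W(t,[-r*np.sin(a)-n*np.cos(a),y,140+r*np.cos(a)-n*np.sin(a)])
E
python3 - <<'E'
from h import *
T=lambda x,y:np.array([x/3+130,y/3+110]); S=lambda x,y:np.array([x/3+130,y/3+130])
obs=[("top",T(215,290),lambda t:W(t,[t[5],150,12])),("top",T(543,269),lambda t:W(t,[t[5],-150,12])),
("top",T(206,150),lambda t:flap(t,132,125)),("top",T(563,127),lambda t:flap(t,132,-125)),
("scene",S(208,263),lambda t:flap(t,132,-125)),("scene",S(557,169),lambda t:flap(t,132,125)),
("scene",S(220,436),lambda t:W(t,[t[5]+100,-150,0])),("scene",S(564,338),lambda t:W(t,[t[5]+100,150,0])),
("top",T(500,372),lambda t:legpt(t,0,-180,136)),("scene",S(222,150),lambda t:legpt(t,0,-180,136))]
f=lambda t:np.concatenate([proj(n,g(t))-uv for n,uv,g in obs])
r=least_squares(f,[580,50,0,-.15,-.8,-60],x_scale=[10,10,.1,.1,.1,10],loss="soft_l1")
t=r.x;np.save("t.npy",t);print(np.round(t,3));print(np.round(f(t).reshape(-1,2),1))
print("pin",W(t,[-20,30,0]),"end",legpt(t,6,-162,124))
print("post",atz("top",T(298,310),85),atz("scene",S(435,184),85))
for a in np.arange(-.3,-2,-.2):pass
E
```

```text
[ 6.88948e+02  2.89080e+01  9.00000e-02 -8.50000e-02 -8.61000e-01
 -7.01410e+01]
[[-1.2  0.7]
 [-0.   0.6]
 [-1.8 -0.7]
 [-0.  -0.4]
 [-1.3 -0.1]
 [-0.3 -0.7]
 [ 0.1  1. ]
 [-0.6  0.6]
 [ 0.2 -0.1]
 [ 0.1 -0.2]]
pin [666.34220786  56.99673637   0.        ] end [557.75029918 -63.36853009 124.        ]
post [588.18525532  91.27501391  85.        ] [580.07304723  96.31484518  85.        ]
```

>>> drive_tool(commands="0.29 0.26 0 0 0 0.045 0;0.29 0.26 0 0 0 0.045 0;0.29 0.26 0 0 0 0.045 0;0.29 0.26 0 0 0 0.045 0;0.29 0.26 0 0 0 0.045 0;0.29 0.26 0 0 0 0.045 0;0.29 0.26 0 0 0 0.045 0;0.29 0.26 0 0 0 0.045 0;0.29 0.26 0 0 0 0.045 0;0.29 0.26 0 0 0 0.045 0;0.29 0.26 0 0 0 0.045 0;0.29 0.26 0 0 0 0.045 0;0.29 0.26 0 0 0 0.045 0;0.29 0.26 0 0 0 0.045 0;0.29 0.26 0 0 0 0.045 0;0.29 0.26 0 0 0 0.045 0;0 0 0 0 0 0 0;0 0 0 0 0 0 0", force=40)

```text
time_s: 2.6
eef_pos: [586.3, -93.4, 247.6]
ee_rot: [-0.0, 0.921, 0.39, -0.0]
force: [-0.1, 0.0, -1.0]
grip_width: 0.0
grip_force: 0.0
```

Run:
```python
from rig import *
from h import *
import cv2
s=sense();print(s["eef_pos"],s["ee_rot"],s["force"],s["joints"],s["grip_width"]);
try: print(tips_ahead() if callable(tips_ahead) else tips_ahead)
except Exception as e: print(e)
c=capture("wrist");cv2.imwrite("pics/w1.png",c["pixels"])
print(c["tool_from_camera"],c["fov_y"],c["cx"],c["cy"])
t=np.load("t.npy");M=np.array(c["tool_from_camera"]);fo=192/np.tan(np.radians(c["fov_y"]/2))
im=c["pixels"].copy()
def pw(P):
    v=rot(s["ee_rot"]).inv().apply(np.array(P)-s["eef_pos"]);v=M[:3,:3].T@(v-M[:3,3]);return np.array([c["cx"],c["cy"]])+fo*v[:2]/v[2]
for P in(legpt(t,6,-162,136),legpt(t,0,-180,136),legpt(t,0,0,136),W(t,[t[5],150,12]),W(t,[t[5],-150,12])):
    u=pw(P);print(np.round(u));cv2.circle(im,tuple(int(v) for v in u),3,(0,0,255),-1)
cv2.imwrite("pics/w1a.png",im)
```

```text
[586.25467548 -93.37888655 247.60528413] [-2.60859642e-04  9.20668642e-01  3.90344805e-01 -3.41567801e-04] [-0.08041283  0.02177586 -0.99540299] [-3.55100776e-01  4.67058373e-01  1.27789265e+00 -9.04936423e-05
  1.39749657e+00  4.13698958e-01] 0.0002948001453565415
17.0
[[ 3.05798107e-04 -9.52368459e-01 -3.04949543e-01  7.74714365e+01]
 [ 9.99999760e-01  4.80854994e-04 -4.98945152e-04 -4.65710554e-01]
 [ 6.21816137e-04 -3.04949318e-01  9.52368378e-01 -1.24290493e+02]
 [ 0.00000000e+00  0.00000000e+00  0.00000000e+00  1.00000000e+00]] 59.910794624334486 261.0624637548519 190.58884903723003
[206. 191.]
[200. 213.]
[183. -68.]
[ 75. -62.]
[314. 150.]
```

View pics/w1a.png

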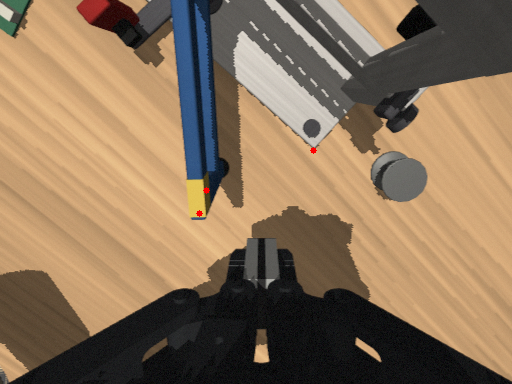

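The wrist view shows the model points landing on the yellow leg end (200,213) and the plate corner (314,150), so the fit is good. I'll descend and approach.

>>> drive_tool(commands="0 0 -0.31 0 0 0 0;0 0 -0.31 0 0 0 0;0 0 -0.31 0 0 0 0;0 0 -0.31 0 0 0 0;0 0 0 0 0 0 0;0 0 0 0 0 0 0")

```text
time_s: 3.15
eef_pos: [584.8, -95.6, 124.4]
ee_rot: [-0.001, 0.922, 0.388, -0.001]
force: [0.1, -0.5, 1.6]
grip_width: 0.005
grip_force: 0.0
```

>>> drive_tool(commands="-0.05 0.05 0 0 0 0 0;-0.05 0.05 0 0 0 0 0;-0.03 0.03 0 0 0 0 0;0 0 0 0 0 0 0")

```text
time_s: 3.48
eef_pos: [572.3, -81.0, 125.7]
ee_rot: [0.001, 0.921, 0.389, 0.001]
force: [0.2, 0.5, 0.6]
grip_width: 0.004
grip_force: 0.0
```

Run:
```python
from h import *
t=np.load("t.npy");p0=np.array([572.3,-81.0])
prev=p0
for a in np.arange(-.86,-2.05,-.06):
    t[4]=a;p=legpt(t,20,-162,0)[:2];print(round(a+.09,2),np.round(p),np.round((p-prev)/100,3));prev=p
```

```text
-0.77 [568. -73.] [-0.044  0.078]
-0.83 [560. -67.] [-0.076  0.061]
-0.89 [553. -60.] [-0.072  0.066]
-0.95 [546. -53.] [-0.068  0.07 ]
-1.01 [540. -46.] [-0.064  0.074]
-1.07 [534. -38.] [-0.06   0.078]
-1.13 [528. -30.] [-0.055  0.081]
-1.19 [523. -22.] [-0.05   0.084]
-1.25 [519. -13.] [-0.045  0.087]
-1.31 [515.  -4.] [-0.039  0.09 ]
-1.37 [512.   5.] [-0.034  0.092]
-1.43 [509.  15.] [-0.028  0.094]
-1.49 [506.  24.] [-0.023  0.095]
-1.55 [505.  34.] [-0.017  0.096]
-1.61 [504.  43.] [-0.011  0.097]
-1.67 [503.  53.] [-0.005  0.098]
-1.73 [503.  63.] [0.001 0.098]
-1.79 [504.  73.] [0.007 0.098]
-1.85 [505.  82.] [0.012 0.097]
-1.91 [507.  92.] [0.018 0.096]
```

>>> drive_tool(commands="-0.02 0.04 0 0 0 0 0;-0.02 0.04 0 0 0 0 0;-0.038 0.031 0 0 0 -0.038 0;-0.038 0.03 0 0 0 -0.038 0;-0.036 0.033 0 0 0 -0.038 0;-0.036 0.033 0 0 0 -0.038 0;-0.034 0.035 0 0 0 -0.038 0;-0.034 0.035 0 0 0 -0.038 0;-0.032 0.037 0 0 0 -0.038 0;-0.032 0.037 0 0 0 -0.038 0;0 0 0 0 0 0 0")

```text
time_s: 4.4
eef_pos: [540.3, -46.1, 124.5]
ee_rot: [0.0, 0.961, 0.276, -0.0]
force: [-0.6, 0.6, -0.2]
grip_width: 0.004
grip_force: 0.0
```

>>> drive_tool(commands="-0.03 0.039 0 0 0 -0.038 0;-0.03 0.039 0 0 0 -0.038 0;-0.028 0.04 0 0 0 -0.038 0;-0.028 0.04 0 0 0 -0.038 0;-0.025 0.042 0 0 0 -0.038 0;-0.025 0.042 0 0 0 -0.038 0")

```text
time_s: 4.9
eef_pos: [524.0, -22.5, 124.4]
ee_rot: [0.0, 0.982, 0.189, 0.0]
force: [0.3, -2.7, 0.9]
grip_width: -0.004
grip_force: 1.0
```

Run:
```python
from rig import *
from h import *
import cv2
s=sense();print(s["eef_pos"],s["ee_rot"],s["force"])
c=capture("wrist")
cv2.imwrite("pics/w2.png",c["pixels"])
t=np.load("t.npy");M=np.array(c["tool_from_camera"]);fo=192/np.tan(np.radians(c["fov_y"]/2))
def onz(uv,z):
    d=np.r_[(np.array(uv)-[c["cx"],c["cy"]])/fo,1];Rw=rot(s["ee_rot"])
    o=s["eef_pos"]+Rw.apply(M[:3,3]);d=Rw.apply(M[:3,:3]@d);return o+d*(z-o[2])/d[2]
for n in("buffer_height","stop","leg_end"):
    for b in boxes_of(c,n)[:2]:print(n,b["position"],b["confidence"],onz(b["position"],85))
```

```text
[524.03589647 -22.54718278 124.42321868] [3.19819009e-04 9.81901254e-01 1.89393308e-01 2.53667433e-05] [ 0.27368284 -2.66653901  0.88844926]
buffer_height [115.5, 36.4] 0.95 [590.2187131   74.69751026  85.        ]
stop [110.8, 36.0] 0.62 [589.59355488  76.69776715  85.        ]
```

View pics/w2.png

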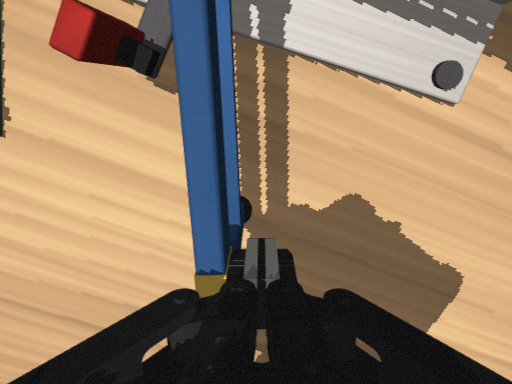

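Contact with the leg is made at 2.7 N. The red post is at about (85,30) and its black buffer at (140,57). I'll continue along the arc in smaller calls.

>>> drive_tool(commands="-0.022 0.043 0 0 0 -0.038 0;-0.022 0.043 0 0 0 -0.038 0;-0.02 0.045 0 0 0 -0.038 0;-0.02 0.045 0 0 0 -0.038 0")

```text
time_s: 5.43
eef_pos: [515.7, -5.2, 124.3]
ee_rot: [0.0, 0.991, 0.13, -0.0]
force: [-1.1, -2.8, 0.0]
grip_width: -0.001
grip_force: 1.0
```

Run:
```python
from rig import *
from h import *
s=sense();c=capture("wrist");M=np.array(c["tool_from_camera"]);fo=192/np.tan(np.radians(c["fov_y"]/2))
import cv2
cv2.imwrite("pics/w3.png",cv2.resize(c["pixels"][0:160,60:300],None,fx=3,fy=3))
t=np.load("t.npy");pin=W(t,[-20,30,0]);v=s["eef_pos"]-pin;print(s["eef_pos"],s["force"],np.hypot(*v[:2]),np.degrees(np.arctan2(v[1],v[0])))
```

```text
[515.696562    -5.17161019 124.32770171] [-1.14483903 -2.83624927  0.04895177] 162.9693650007066 -157.57507155766368
```

View pics/w3.png

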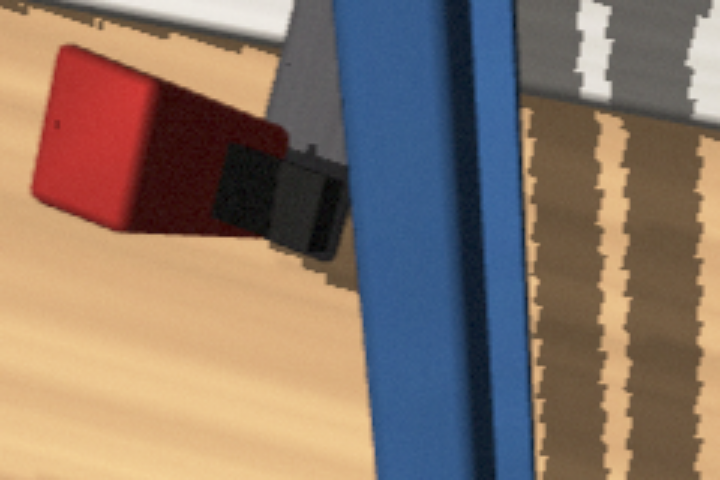

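>>> drive_tool(commands="-0.009 0.023 0 0 0 -0.019 0;-0.009 0.023 0 0 0 -0.019 0;0 0 0 0 0 0 0")

```text
time_s: 5.73
eef_pos: [513.8, -0.1, 124.3]
ee_rot: [-0.0, 0.993, 0.116, -0.0]
force: [0.4, -0.1, -0.1]
grip_width: -0.004
grip_force: 0.2
```

>>> drive_tool(commands="-0.006 0.014 0 0 0 -0.012 0;-0.006 0.014 0 0 0 -0.012 0;0 0 0 0 0 0 0")

```text
time_s: 5.98
eef_pos: [512.7, 2.7, 124.3]
ee_rot: [-0.0, 0.994, 0.106, 0.0]
force: [0.4, -1.1, -0.2]
grip_width: 0.004
grip_force: 0.5
```

>>> drive_tool(commands="-0.006 0.014 0 0 0 -0.012 0;-0.006 0.014 0 0 0 -0.012 0;0 0 0 0 0 0 0")

```text
time_s: 6.23
eef_pos: [511.5, 5.6, 124.3]
ee_rot: [-0.0, 0.995, 0.097, 0.0]
force: [1.3, -0.5, -0.2]
grip_width: 0.001
grip_force: 0.4
```

>>> drive_tool(commands="-0.005 0.014 0 0 0 -0.012 0;-0.005 0.014 0 0 0 -0.012 0;0 0 0 0 0 0 0")

```text
time_s: 6.48
eef_pos: [510.4, 8.4, 124.4]
ee_rot: [-0.0, 0.996, 0.087, 0.0]
force: [1.5, 0.1, 0.2]
grip_width: -0.002
grip_force: 0.4
```

>>> drive_tool(commands="-0.005 0.014 0 0 0 -0.012 0;-0.005 0.014 0 0 0 -0.012 0;0 0 0 0 0 0 0")

```text
time_s: 6.73
eef_pos: [509.3, 11.2, 124.3]
ee_rot: [-0.0, 0.997, 0.078, -0.0]
force: [1.2, 0.0, 0.3]
grip_width: -0.0
grip_force: 0.4
```

>>> drive_tool(commands="-0.005 0.014 0 0 0 -0.012 0;-0.005 0.014 0 0 0 -0.012 0;0 0 0 0 0 0 0")

```text
time_s: 6.98
eef_pos: [508.3, 14.0, 124.3]
ee_rot: [-0.0, 0.998, 0.069, -0.0]
force: [0.9, -1.1, -0.2]
grip_width: 0.0
grip_force: 0.4
```

>>> drive_tool(commands="-0.004 0.014 0 0 0 -0.012 0;-0.004 0.014 0 0 0 -0.012 0;0 0 0 0 0 0 0")

```text
time_s: 7.23
eef_pos: [507.5, 16.8, 124.3]
ee_rot: [-0.0, 0.998, 0.059, -0.0]
force: [1.5, -0.4, 0.1]
grip_width: 0.001
grip_force: 0.4
```

>>> drive_tool(commands="-0.003 0.01 0 0 0 -0.012 0;-0.003 0.01 0 0 0 -0.012 0;0 0 0 0 0 0 0")

```text
time_s: 7.48
eef_pos: [506.9, 18.8, 124.3]
ee_rot: [-0.0, 0.999, 0.05, -0.0]
force: [0.9, -1.7, -0.6]
grip_width: -0.001
grip_force: 0.5
```

>>> drive_tool(commands="-0.001 0.005 0 0 0 -0.005 0;-0.001 0.005 0 0 0 -0.005 0;-0.001 0.005 0 0 0 -0.005 0;0 0 0 0 0 0 0")

```text
time_s: 7.82
eef_pos: [506.6, 20.2, 124.3]
ee_rot: [-0.0, 0.999, 0.044, -0.0]
force: [-0.2, -1.4, 0.7]
grip_width: 0.001
grip_force: 0.7
```

>>> drive_tool(commands="-0.001 0.005 0 0 0 -0.005 0;-0.001 0.005 0 0 0 -0.005 0;-0.001 0.005 0 0 0 -0.005 0;0 0 0 0 0 0 0")

```text
time_s: 8.15
eef_pos: [506.3, 21.7, 124.2]
ee_rot: [-0.0, 0.999, 0.038, -0.0]
force: [-0.9, -1.8, 0.6]
grip_width: 0.001
grip_force: 0.7
```

>>> drive_tool(commands="-0.001 0.005 0 0 0 -0.005 0;-0.001 0.005 0 0 0 -0.005 0;-0.001 0.005 0 0 0 -0.005 0;0 0 0 0 0 0 0")

```text
time_s: 8.48
eef_pos: [506.0, 23.2, 124.2]
ee_rot: [-0.0, 0.999, 0.032, -0.0]
force: [-0.8, -1.4, 0.4]
grip_width: 0.003
grip_force: 0.7
```

>>> drive_tool(commands="-0.001 0.005 0 0 0 -0.005 0;-0.001 0.005 0 0 0 -0.005 0;-0.001 0.005 0 0 0 -0.005 0;-0.001 0.005 0 0 0 -0.005 0;0 0 0 0 0 0 0")

```text
time_s: 8.9
eef_pos: [505.7, 25.2, 124.3]
ee_rot: [-0.0, 1.0, 0.024, -0.0]
force: [-0.4, -1.4, -0.0]
grip_width: 0.002
grip_force: 0.7
```

>>> drive_tool(commands="-0.001 0.005 0 0 0 -0.005 0;-0.001 0.005 0 0 0 -0.005 0;-0.001 0.005 0 0 0 -0.005 0;-0.001 0.005 0 0 0 -0.005 0;0 0 0 0 0 0 0")

```text
time_s: 9.32
eef_pos: [505.3, 27.2, 124.3]
ee_rot: [-0.0, 1.0, 0.017, -0.0]
force: [-1.6, -1.0, -0.6]
grip_width: 0.0
grip_force: 0.7
```

Run:
```python
from rig import *
import cv2
c=capture("wrist")
cv2.imwrite("pics/w4.png",cv2.resize(c["pixels"][0:300,60:300],None,fx=2,fy=2))
```

```text
(no output)
```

View pics/w4.png

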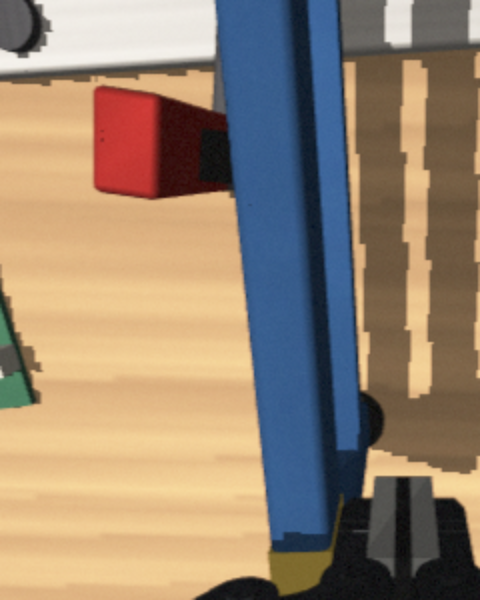

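The leg's top bar now hides the buffer (about pixel (165,77)), so contact is close.

>>> drive_tool(commands="-0.001 0.005 0 0 0 -0.005 0;-0.001 0.005 0 0 0 -0.005 0;-0.001 0.005 0 0 0 -0.005 0;0 0 0 0 0 0 0")

```text
time_s: 9.7
eef_pos: [505.0, 28.7, 124.3]
ee_rot: [-0.0, 1.0, 0.011, 0.0]
force: [-1.4, -1.3, 0.1]
grip_width: -0.002
grip_force: 0.7
```

>>> drive_tool(commands="0 0.005 0 0 0 -0.005 0;-0.001 0.005 0 0 0 -0.005 0;0 0.005 0 0 0 -0.005 0;0 0 0 0 0 0 0")

```text
time_s: 10.03
eef_pos: [504.9, 30.2, 124.3]
ee_rot: [-0.0, 1.0, 0.005, -0.0]
force: [-0.7, -0.5, 0.0]
grip_width: 0.001
grip_force: 0.7
```

>>> drive_tool(commands="0 0.005 0 0 0 -0.005 0;-0.001 0.005 0 0 0 -0.005 0;0 0.005 0 0 0 -0.005 0;0 0 0 0 0 0 0")

```text
time_s: 10.37
eef_pos: [504.8, 31.7, 124.3]
ee_rot: [-0.0, 1.0, -0.001, -0.0]
force: [-0.9, -2.1, 0.2]
grip_width: -0.0
grip_force: 0.7
```

>>> drive_tool(commands="0 0.005 0 0 0 -0.005 0;-0.001 0.005 0 0 0 -0.005 0;0 0.005 0 0 0 -0.005 0;0 0 0 0 0 0 0")

```text
time_s: 10.7
eef_pos: [504.7, 33.2, 124.3]
ee_rot: [-0.0, 1.0, -0.007, 0.0]
force: [-0.5, -1.1, -0.3]
grip_width: -0.0
grip_force: 0.7
```

>>> drive_tool(commands="0 0.005 0 0 0 -0.005 0;-0.001 0.005 0 0 0 -0.005 0;0 0.005 0 0 0 -0.005 0;0 0 0 0 0 0 0")

```text
time_s: 11.03
eef_pos: [504.6, 34.6, 124.3]
ee_rot: [-0.0, 1.0, -0.013, 0.0]
force: [-1.2, -2.1, 0.3]
grip_width: -0.002
grip_force: 0.7
```

>>> drive_tool(commands="0 0.005 0 0 0 -0.005 0;-0.001 0.005 0 0 0 -0.005 0;0 0.005 0 0 0 -0.005 0;0 0 0 0 0 0 0")

```text
time_s: 11.37
eef_pos: [504.5, 36.2, 124.3]
ee_rot: [-0.0, 1.0, -0.019, -0.0]
force: [-0.3, -2.0, 0.8]
grip_width: -0.003
grip_force: 0.7
```

>>> drive_tool(commands="0 0.005 0 0 0 -0.005 0;0 0.005 0 0 0 -0.005 0;0 0.005 0 0 0 -0.005 0;0 0 0 0 0 0 0")

```text
time_s: 11.7
eef_pos: [504.5, 37.7, 124.3]
ee_rot: [-0.0, 1.0, -0.025, 0.0]
force: [-0.7, -2.5, 0.7]
grip_width: 0.001
grip_force: 0.7
```

>>> drive_tool(commands="0 0.005 0 0 0 -0.005 0;0 0.005 0 0 0 -0.005 0;0 0.005 0 0 0 -0.005 0;0 0 0 0 0 0 0")

```text
time_s: 12.03
eef_pos: [504.5, 39.2, 124.3]
ee_rot: [-0.0, 1.0, -0.03, 0.0]
force: [-1.7, -1.7, -0.6]
grip_width: 0.002
grip_force: 0.8
```

>>> drive_tool(commands="0 0.005 0 0 0 -0.005 0;0 0.005 0 0 0 -0.005 0;0 0.005 0 0 0 -0.005 0;0 0 0 0 0 0 0")

```text
time_s: 12.37
eef_pos: [504.5, 40.7, 124.3]
ee_rot: [-0.0, 0.999, -0.036, 0.0]
force: [-0.6, -1.6, 0.2]
grip_width: 0.001
grip_force: 0.8
```

>>> drive_tool(commands="0 0.005 0 0 0 -0.005 0;0 0.005 0 0 0 -0.005 0;0 0.005 0 0 0 -0.005 0;0 0 0 0 0 0 0")

```text
time_s: 12.7
eef_pos: [504.5, 42.2, 124.3]
ee_rot: [-0.0, 0.999, -0.042, -0.0]
force: [-1.5, -1.5, 0.1]
grip_width: 0.007
grip_force: 0.8
```

Run:
```python
from h import *
s=dict(eef_pos=np.array([505.3,27.2,124.3]),ee_rot=[0,1,.017,0]);fo=192/np.tan(np.radians(59.9108/2))
M=np.array([[3.05798107e-04,-9.52368459e-01,-3.04949543e-01,77.47],[1,4.8e-04,-5e-04,-.4657],[6.2e-04,-.304949,.952368,-124.29]])
def onz(uv,z):
    d=np.r_[(np.array(uv)-[261.06,190.59])/fo,1];Rw=rot(s["ee_rot"]);o=s["eef_pos"]+Rw.apply(M[:,3]);d=Rw.apply(M[:,:3]@d);return o+d*(z-o[2])/d[2]
t=np.load("t.npy");pin=W(t,[-20,30,0]);print(pin)
P=np.array([onz(u,85) for u in[(107.5,43),(140,47.5),(107.5,94),(137.5,99)]]);print(P.round(1));m=P.mean(0);print(m,m-pin,np.hypot(*(m-pin)[:2]))
print("leg L,R edges z136",[onz(u,136).round(1) for u in[(169,0),(195,265),(207,0),(223,265)]])
```

```text
[666.34220786  56.99673637   0.        ]
[[597.9 100.3  85. ]
 [596.5  85.8  85. ]
 [575.7 102.7  85. ]
 [573.9  88.7  85. ]]
[586.00861861  94.37004418  85.        ] [-80.33358925  37.37330781  85.        ] 88.60163485388586
leg L,R edges z136 [array([605.7,  58.8, 136. ]), array([516. ,  53.3, 136. ]), array([606.1,  47.4, 136. ]), array([516.3,  42.6, 136. ])]
```

>>> drive_tool(commands="0 0.005 0 0 0 -0.005 0;0 0.005 0 0 0 -0.005 0;0 0.005 0 0 0 -0.005 0;0 0 0 0 0 0 0")

```text
time_s: 13.03
eef_pos: [504.5, 43.7, 124.3]
ee_rot: [-0.0, 0.999, -0.048, 0.0]
force: [-1.5, -1.8, -0.5]
grip_width: 0.001
grip_force: 0.8
```

>>> drive_tool(commands="0 0.005 0 0 0 -0.005 0;0 0.005 0 0 0 -0.005 0;0 0.005 0 0 0 -0.005 0;0 0 0 0 0 0 0")

```text
time_s: 13.37
eef_pos: [504.5, 45.2, 124.3]
ee_rot: [-0.0, 0.999, -0.054, 0.0]
force: [-2.0, -1.2, -0.2]
grip_width: 0.002
grip_force: 0.8
```

>>> drive_tool(commands="0.001 0.005 0 0 0 -0.005 0;0 0.005 0 0 0 -0.005 0;0.001 0.005 0 0 0 -0.005 0;0 0 0 0 0 0 0")

```text
time_s: 13.7
eef_pos: [504.7, 46.7, 124.3]
ee_rot: [-0.0, 0.998, -0.06, 0.0]
force: [-1.7, -1.4, 0.8]
grip_width: -0.002
grip_force: 0.8
```

>>> drive_tool(commands="0.001 0.005 0 0 0 -0.005 0;0 0.005 0 0 0 -0.005 0;0.001 0.005 0 0 0 -0.005 0;0 0 0 0 0 0 0")

```text
time_s: 14.03
eef_pos: [504.9, 48.2, 124.3]
ee_rot: [-0.0, 0.998, -0.066, 0.0]
force: [-1.2, -1.4, 0.7]
grip_width: -0.003
grip_force: 0.8
```

>>> drive_tool(commands="0.001 0.005 0 0 0 -0.005 0;0 0.005 0 0 0 -0.005 0;0.001 0.005 0 0 0 -0.005 0;0 0 0 0 0 0 0")

```text
time_s: 14.37
eef_pos: [505.0, 49.2, 124.3]
ee_rot: [0.0, 0.997, -0.072, -0.0]
force: [-3.9, -4.4, -0.2]
grip_width: 0.0
grip_force: 2.5
```

>>> drive_tool(commands="0.002 0.002 0 0 0 0 0;0 0 0 0 0 0 0;0 0 0 0 0 0 0")

```text
time_s: 14.62
eef_pos: [505.0, 49.3, 124.3]
ee_rot: [0.001, 0.997, -0.072, -0.0]
force: [-4.0, -6.8, 1.4]
grip_width: -0.001
grip_force: 3.1
```

>>> drive_tool(commands="0 0 0 0 0 0 0;0 0 0 0 0 0 0;0 0 0 0 0 0 0")

```text
time_s: 14.87
eef_pos: [505.0, 49.3, 124.3]
ee_rot: [0.001, 0.997, -0.072, -0.0]
force: [-3.4, -6.5, 0.5]
grip_width: 0.003
grip_force: 3.1
```

The buffer is met and held at about 6.5 N. I'll back off and rise.

>>> drive_tool(commands="0.005 -0.02 0 0 0 0 0;0 -0.1 0 0 0 0 0;0 -0.15 0 0 0 0 0;0 -0.15 0 0 0 0 0;0 0 0.3 0 0 0.05 0;0 0 0.35 0 0 0.05 0;0 0 0.35 0 0 0.05 0;0 0 0.35 0 0 0.05 0;0 0 0.35 0 0 0.05 0;0 0 0.35 0 0 0.05 0;0 0 0 0 0 0 0;0 0 0 0 0 0 0")

```text
time_s: 15.87
eef_pos: [506.3, 7.3, 330.8]
ee_rot: [0.0, 0.999, 0.046, 0.002]
force: [0.1, -0.5, -0.9]
grip_width: -0.001
grip_force: 0.0
```

Run:
```python
from rig import *
from h import *
import cv2
s=sense();print(s["eef_pos"],s["joints"],s["force"])
c=capture("top");cv2.imwrite("pics/top5.png",cv2.resize(c["pixels"][110:290,130:390],None,fx=3,fy=3,interpolation=2))
t=np.load("t.npy");p=None
h=11
for a in[t[3],0,.2,.4,.6,.8,1,1.2,1.3,1.4,1.5,1.571]:
    t[3]=a;P=flap(t,114,20,-4)+np.array([h*np.cos(.09),h*np.sin(.09),17]);print(round(a,2),P.round(0),None if p is None else ((P-p)/100).round(2));p=P
```

```text
[506.34626216   7.34454525 330.76934141] [-2.17425224e-01  2.22935444e-01  1.40154000e+00  4.14917409e-04
  1.51305630e+00  1.26130121e+00] [ 0.14089432 -0.46257299 -0.90589199]
-0.08 [712.  51. 270.] None
0 [702.  50. 271.] [-0.1  -0.01  0.01]
0.2 [679.  48. 270.] [-0.23 -0.02 -0.01]
0.4 [658.  46. 264.] [-0.22 -0.02 -0.06]
0.6 [637.  44. 253.] [-0.2  -0.02 -0.1 ]
0.8 [619.  43. 239.] [-0.18 -0.02 -0.14]
1 [605.  41. 222.] [-0.15 -0.01 -0.17]
1.2 [594.  40. 202.] [-0.11 -0.01 -0.2 ]
1.3 [590.  40. 191.] [-0.04 -0.   -0.11]
1.4 [587.  40. 180.] [-0.03 -0.   -0.11]
1.5 [585.  40. 169.] [-0.02 -0.   -0.11]
1.57 [585.  40. 161.] [-0.01 -0.   -0.08]
```

View pics/top5.png

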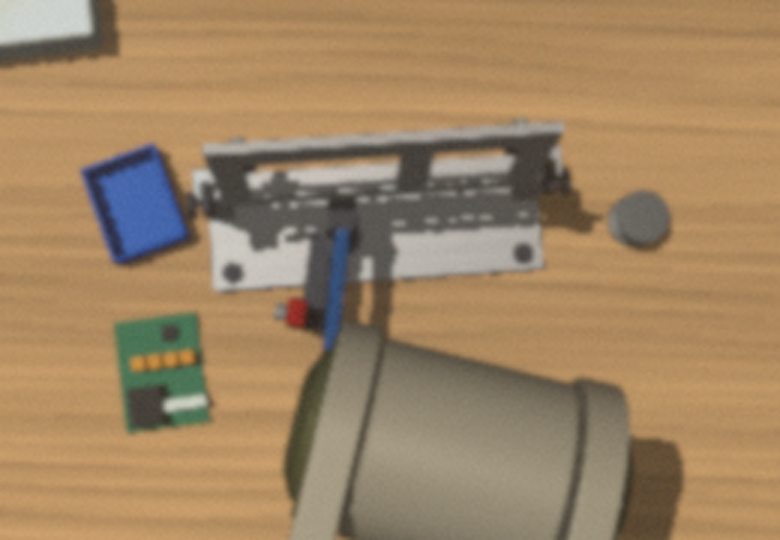

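The leg stands against the buffer, near crop pixel (322,318). Now I move over and behind the flap.

>>> drive_tool(commands="0.3 0.055 0 0 0 0 0;0.3 0.055 0 0 0 0 0;0.3 0.055 0 0 0 0 0;0.3 0.055 0 0 0 0 0;0.3 0.055 0 0 0 0 0;0.3 0.055 0 0 0 0 0;0.3 0.055 0 0 0 0 0;0.3 0.055 0 0 0 0 0;0 0 0 0 0 0 0;0 0 0 0 0 0 0")

```text
time_s: 16.75
eef_pos: [737.0, 49.3, 325.7]
ee_rot: [-0.0, 0.999, 0.046, -0.003]
force: [-0.3, 0.5, -0.2]
grip_width: 0.003
grip_force: 0.0
```

Run:
```python
from rig import *
from h import *
import cv2
s=sense();print(s["eef_pos"],s["ee_rot"],s["joints"],s["force"])
c=capture("scene");im=c["pixels"]
t=np.load("t.npy")
for P in(s["eef_pos"]+[0,0,-17],flap(t,132,20),flap(t,132,125),flap(t,132,-125)):
    u=proj("scene",P);print(u);cv2.circle(im,tuple(int(v) for v in u),1,(0,0,255),-1)
cv2.imwrite("pics/s6.png",cv2.resize(im[100:300,160:360],None,fx=3,fy=3))
```

```text
[737.03412353  49.28318526 325.6970194 ] [-4.23306805e-04  9.98930260e-01  4.61682145e-02 -2.57931872e-03] [-9.13761920e-02  8.88553824e-01  3.67547865e-01  1.38238408e-04
  1.89071697e+00  1.38709369e+00] [-0.28127002  0.454158   -0.21680176]
[271.10120813 206.49102898]
[267.09245516 198.72859968]
[315.33577971 185.60370937]
[198.02726934 217.51820417]
```

View pics/s6.png

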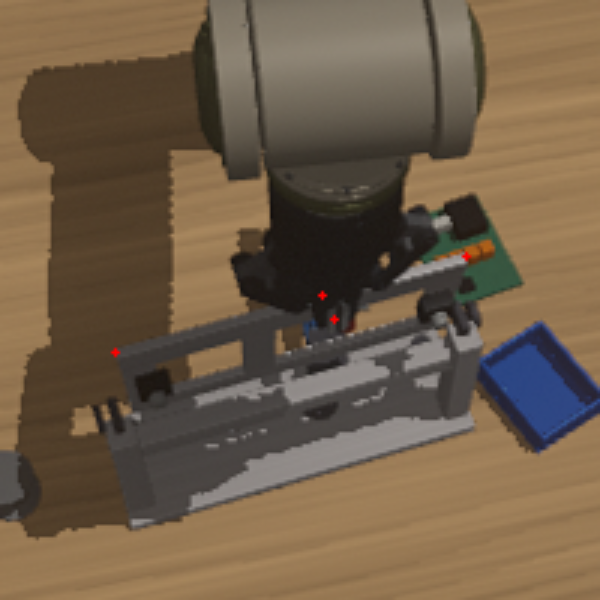

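The fitted flap corners sit on the picture's edge corners, at crop (115,352) and (466,256). The fingertip is behind the edge, so I descend.

>>> drive_tool(commands="0 0 -0.14 0 0 0 0;0 0 -0.14 0 0 0 0;0 0 -0.14 0 0 0 0;0 0 -0.14 0 0 0 0;0 0 0 0 0 0 0;0 0 0 0 0 0 0")

```text
time_s: 17.3
eef_pos: [735.1, 49.3, 275.2]
ee_rot: [-0.0, 0.999, 0.046, -0.0]
force: [0.5, -0.3, 0.8]
grip_width: -0.0
grip_force: 0.0
```

>>> drive_tool(commands="-0.05 0 0 0 0 0 0;-0.05 0 0 0 0 0 0;-0.05 0 0 0 0 0 0;-0.05 0 0 0 0 0 0;-0.05 0 0 0 0 0 0;-0.05 0 0 0 0 0 0")

```text
time_s: 17.8
eef_pos: [706.1, 49.2, 276.7]
ee_rot: [0.0, 0.999, 0.046, 0.002]
force: [3.2, -0.9, 1.9]
grip_width: 0.002
grip_force: 1.5
```

>>> drive_tool(commands="-0.07 -0.01 0 0 0 0 0;-0.07 -0.01 -0.01 0 0 0 0;-0.07 -0.01 -0.01 0 0 0 0;-0.07 0 -0.01 0 0 0 0;-0.07 -0.01 -0.02 0 0 0 0;-0.07 -0.01 -0.03 0 0 0 0;-0.07 0 -0.03 0 0 0 0;-0.07 -0.01 -0.03 0 0 0 0;-0.07 0 -0.04 0 0 0 0;-0.06 0 -0.05 0 0 0 0")

```text
time_s: 18.63
eef_pos: [637.0, 43.3, 253.8]
ee_rot: [0.0, 0.999, 0.046, 0.002]
force: [1.7, -0.2, 2.5]
grip_width: -0.004
grip_force: 1.2
```

Exactly on the arc at 0.6 rad, and the force is light. I continue to about 1.2.

>>> drive_tool(commands="-0.06 0 -0.05 0 0 0 0;-0.06 -0.01 -0.05 0 0 0 0;-0.06 0 -0.05 0 0 0 0;-0.05 0 -0.06 0 0 0 0;-0.05 -0.01 -0.06 0 0 0 0;-0.04 0 -0.05 0 0 0 0;-0.04 0 -0.07 0 0 0 0;-0.04 -0.01 -0.07 0 0 0 0;-0.03 0 -0.06 0 0 0 0")

```text
time_s: 19.38
eef_pos: [593.7, 40.4, 198.8]
ee_rot: [0.0, 0.999, 0.046, 0.0]
force: [-0.2, -1.1, 1.2]
grip_width: 0.003
grip_force: 0.9
```

>>> drive_tool(commands="-0.02 0 -0.06 0 0 0 0;-0.02 0 -0.05 0 0 0 0;-0.02 0 -0.06 0 0 0 0;-0.01 0 -0.05 0 0 0 0")

```text
time_s: 19.72
eef_pos: [587.1, 40.4, 176.4]
ee_rot: [0.0, 0.999, 0.046, -0.0]
force: [-0.5, -1.0, 1.9]
grip_width: -0.002
grip_force: 0.8
```

>>> drive_tool(commands="-0.03 0 -0.02 0 0 0 0;-0.03 0 -0.03 0 0 0 0;-0.03 0 -0.03 0 0 0 0;0 0 0 0 0 0 0")

```text
time_s: 20.05
eef_pos: [577.5, 40.6, 168.6]
ee_rot: [-0.0, 0.999, 0.046, -0.001]
force: [-0.9, 1.0, -0.4]
grip_width: -0.002
grip_force: 0.0
```

>>> drive_tool(commands="0 0 -0.015 0 0 0 0;0 0 -0.015 0 0 0 0;0 0 0 0 0 0 0")

```text
time_s: 20.3
eef_pos: [578.1, 40.6, 165.9]
ee_rot: [-0.0, 0.999, 0.046, -0.0]
force: [-0.5, 0.3, -0.7]
grip_width: -0.0
grip_force: 0.0
```

>>> drive_tool(commands="0 0 -0.01 0 0 0 0;0 0 -0.01 0 0 0 0;0 0 0 0 0 0 0")

```text
time_s: 20.55
eef_pos: [578.2, 40.5, 163.9]
ee_rot: [-0.0, 0.999, 0.046, -0.0]
force: [0.4, 0.4, 0.8]
grip_width: 0.003
grip_force: 0.0
```

>>> drive_tool(commands="0 0 -0.008 0 0 0 0;0 0 -0.007 0 0 0 0;0 0 0 0 0 0 0")

```text
time_s: 20.8
eef_pos: [578.2, 40.5, 162.5]
ee_rot: [-0.0, 0.999, 0.046, -0.0]
force: [0.2, -0.8, 0.5]
grip_width: -0.001
grip_force: 0.0
```

>>> drive_tool(commands="0 0 -0.005 0 0 0 0;0 0 -0.005 0 0 0 0;0 0 0 0 0 0 0")

```text
time_s: 21.05
eef_pos: [578.2, 40.5, 161.5]
ee_rot: [-0.0, 0.999, 0.046, -0.0]
force: [0.0, 0.2, -0.4]
grip_width: -0.0
grip_force: 0.1
```

>>> drive_tool(commands="0 0 -0.005 0 0 0 0;0 0 -0.005 0 0 0 0;0 0 0 0 0 0 0")

```text
time_s: 21.3
eef_pos: [578.3, 40.5, 161.1]
ee_rot: [0.0, 0.999, 0.046, 0.0]
force: [-2.2, -0.7, 5.4]
grip_width: 0.002
grip_force: 2.3
```

>>> drive_tool(commands="0 0 -0.002 0 0 0 0;0 0 0 0 0 0 0;0 0 0 0 0 0 0;0 0 0 0 0 0 0")

```text
time_s: 21.63
eef_pos: [578.2, 40.5, 161.0]
ee_rot: [0.0, 0.999, 0.046, 0.0]
force: [-2.6, 0.1, 5.9]
grip_width: -0.0
grip_force: 3.1
```

>>> drive_tool(commands="0 0 -0.002 0 0 0 0;0 0 0 0 0 0 0;0 0 0 0 0 0 0")

```text
time_s: 21.88
eef_pos: [578.3, 40.5, 161.0]
ee_rot: [0.0, 0.999, 0.046, 0.0]
force: [-3.7, -0.1, 7.7]
grip_width: 0.0
grip_force: 3.8
```

Home: it holds 7.7 N with no motion, and the top surface is at z = 144. I lift off, clear the view and check.

>>> drive_tool(commands="0 0 0.03 0 0 0 0;0 0 0.1 0 0 0 0;0 0 0.35 0 0 0 0;0 0 0.35 0 0 0 0;0 0 0.35 0 0 0 0;-0.2 -0.35 0 0 0 0 0;-0.2 -0.35 0 0 0 0 0;-0.2 -0.35 0 0 0 0 0;-0.2 -0.35 0 0 0 0 0;-0.2 -0.35 0 0 0 0 0;-0.2 -0.35 0 0 0 0 0;-0.2 -0.35 0 0 0 0 0;-0.1 -0.35 0 0 0 0 0;-0.1 -0.35 0 0 0 0 0;0 -0.35 0 0 0 0 0;0 0 0 0 0 0 0;0 0 0 0 0 0 0")

```text
time_s: 23.3
eef_pos: [417.8, -310.7, 278.3]
ee_rot: [-0.0, 0.999, 0.045, -0.0]
force: [0.4, 0.6, -0.3]
grip_width: -0.002
grip_force: 0.0
```

Run:
```python
from rig import *
from h import *
import cv2
s=sense();print(s["eef_pos"],s["force"])
a=capture("top")["pixels"];b=capture("scene")["pixels"]
t=np.load("t.npy");t[3]=np.pi/2
for n,im in(("top",a),("scene",b)):
    for y in(-125,125):
        cv2.circle(im,tuple(int(round(v)) for v in proj(n,flap(t,132,y))),1,(0,0,255),-1)
f=lambda i:cv2.resize(i[110:310,130:390],None,fx=1.5,fy=1.5)
cv2.imwrite("pics/f.png",cv2.resize(np.vstack([f(a),f(b)]),None,fx=1,fy=1))
```

```text
[ 417.8238428  -310.74497479  278.28355879] [ 0.40218723  0.56154809 -0.25106702]
```

View pics/f.png

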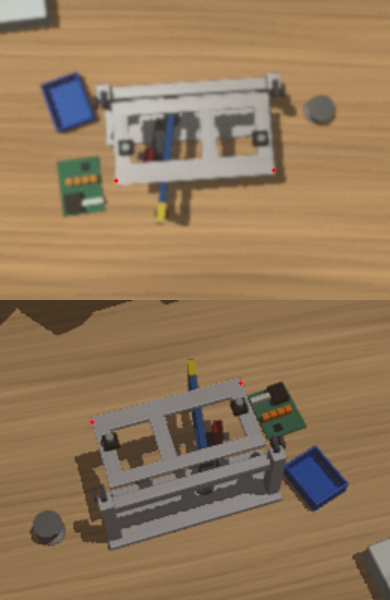

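The flap corners fall on the predicted level positions, (116,181) and (274,171) in the top half. The leg is still at the buffer and the loose items have not moved.

```bash
python3 -c "
from rig import *
print(finish_job())"
```

```text
the job is handed in; nothing more can be done
None
```

The job is done and handed in: the leg stands against its buffer after a push of about 6.5 N, the flap lies level on it after a press of about 7.7 N, and the board, spool and tray look untouched in the final pictures (no verdict was returned).

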